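Sugar lump from the bowl with the tongs, held over the mate

TASK

Sweeten the mate: lift the glass lid off the sugar bowl and set it down gently, knob up, on the round cork mat; then take the tongs out of the cutlery caddy, pick the sugar lump out of the bowl with them without touching it with the fingers, and finish while holding the lump still in the tongs over the middle of the mate cup's mouth, a few centimetres clear above the rim. Do not let go at the end; leave the cup, the bowl and everything else on the counter standing where they are.

Things in the scene. Friction and masses are not known exactly. Their poses are not given: they have to be found in the camera images.
- lid_knob (a point): centre of the knob of the clear glass lid lying on the sugar bowl. Knob: upright cylinder 26 mm across, 12 mm above and below this point. Lid plate: 114 mm across, its top 18 mm below this point. Under it a 90 mm flange that drops 5 mm into the bowl's mouth (loose fit); its foot, 29 mm below this point, is what the lid stands on when set down. z along the knob. About 0.16 kg
- bowl_rim (a point): centre of the mouth, at rim height, of the round clear glass sugar bowl: 112 mm across, 66 mm high, wall 5 mm, inside about 98 mm across at the floor; inner floor 60 mm below this point. Stands loose on the counter, about 0.42 kg
- lump_center (a point): centre of the only sugar lump: a white cube of 22 mm side, faces square to its axes, lying flat on the bowl's floor near the middle at any yaw. About 12 g
- tongs_grip (a point): where to take the tongs: midway between the handles, 48 mm below the top of the hinge. Sprung steel serving tongs, 167 mm long, standing in the caddy hinge up (z), tips down, 117 mm below this point; they close along y. At rest the handles are 30 mm over both here (16 mm along x), straight from 28 mm above to 34 mm below. The frame is the +y arm's: it turns half the closing angle. 85 g
- tongs_tip (a point): midway between the lower ends of the two tips (tongs at rest), 117 mm from tongs_grip along -z. The tips are flat upright blades, 18 mm wide (x), 26 mm high, 3 mm thick; at rest 50 mm apart inside, 58 mm over all; parallel when 22 mm apart. Held by the handles, the tips stay centred between the fingers
- tongs_arm (a joint): closing angle of the tongs, rad: 0 = sprung fully open, 0.19 = tips 22 mm apart, 0.34 = tips would meet. A preloaded spring opens them: about 4 N on the handles (at tongs_grip) begins to close them, 7 N at 0.19. Per 0.1 rad the handles there come 4 mm closer (30 mm over both at 0, 22 mm at 0.19) and the tips 15 mm
- caddy: fixed white ceramic cutlery caddy, 101 (x) by 70 (y) by 85 mm high; origin: centre of its underside. The tongs stand loosely in the narrow slot along its y at x = -36 mm, 21 by 62 mm inside, floor 8 mm above the counter. The wide compartment at +x holds a spoon and a fork, up to 160 mm above the counter, 45 mm or more from the tongs' middle
- cork_mat: fixed round cork mat, 160 mm across, 6 mm thick, empty; origin: centre of its underside, on the counter
- mate_rim (a point): centre of the mouth, at rim height, of the gourd-shaped ceramic mate cup with a steel rim band: empty, 84 mm across at the belly, 72 mm at the rim (62 mm inside), 88 mm high; stands loose on the counter, about 0.26 kg
- bombilla: bystander: stainless mate straw lying on the counter, 195 mm long, 20 mm wide and 12 mm high at its filter end (+x); origin at the middle of its underside
- teaspoon: bystander: steel teaspoon lying on the counter, 140 mm long; origin at the middle of its underside
- canister: bystander: round tin canister, 99 mm across, 128 mm high; origin at the middle of its underside
- tumbler: bystander: empty glass tumbler, 68 mm across, 95 mm high; origin at the middle of its underside
- mug: bystander: white ceramic mug, 80 mm across, 90 mm high, with a handle; origin at the middle of its underside
- jam_jar: bystander: closed amber jam jar, 72 mm across, 105 mm high; origin at the middle of its underside
Not all that is in view belongs to the job. Leave any blue look-alike of the part that bears bowl_rim alone. Leave any purple look-alike of the cork_mat alone.

How it is judged:
By the outcome, as a careful person would: the job done as asked, in the order asked, and still so for the second after the job is handed in, while the arm keeps its last pose, push and grip.
It also fails if it takes over 58 s, if anything falls off the work surface, if the arm or the gripper's body presses on something with over 40 N, if the wrist force passes 120 N, or if a joint passes its speed limit or range.

ROBOT

A 7-joint arm with a two-finger parallel gripper is mounted at the origin on the work surface. World frame = base frame: x ahead of the robot, y to its left, z up, the work surface at z = 0. Lengths are in m, angles in rad, forces in N, time in s.
With the tool pointing down it reaches from about 0.425 to 0.95 m from the base axis. Payload 4.7 kg.
Tool frame: the origin (TCP) lies on the centre line of the jaws, within the pads' length; the fingertips stand robot.nose_length ahead of it and the grasp point (between the pads) lies 8 mm behind it (robot.nose_length is the distance from the TCP to the fingertips, in m); z points along the fingers, x is the direction in which the jaws open and shut, and the axes are right-handed (so a half turn about z gives the same grasp; the last joint's range is limited). The gripper opens to 85 mm and grips with 20 to 120 N. Pads are 22 mm wide; open, the fingers measure 114 mm over their backs; the gripper's body (76 mm by 85 mm) begins 54 mm behind the grasp point. The pads swing forward as they close: fully open they stand 13 mm farther back than shut.
Start: joints at [-1.203, 0.469, -0.049, 1.532, 0.024, 1.141, -0.082], TCP at [0.261, 0.623, 0.242] pointing down, gripper open.
Joint ranges: [-2.59, 2.59], [-0.33, 1.99], [-1.39, 1.29], [0.1, 2.45], [-1.04, 4.18], [0.21, 1.99], [-2.66, 2.66]. Speed limits (rad/s): [2.57, 2.57, 3.14, 3.14, 3.14, 3.14, 3.14].

INTERFACE

Orientations are given as [roll, pitch, yaw] about the fixed x, y, z axes, in that order (R = Rz(yaw) Ry(pitch) Rx(roll)).
In Python, from plant import robot gives the robot as it stands. Calls block until the motion is done:
- robot.goto(position, orientation): joint-space move of the TCP to a pose.
- robot.move_straight(position, vel=0.15, attitude=None, contact_N=None): straight line of the TCP; attitude=None keeps the orientation; vel is the mean speed in m/s. With contact_N (N) it stops when the force on the tool has changed by that much, and returns True; else False.
- robot.move_joints(angles): joint-space move.
- robot.grip(opening, strength=None): opening from 0.0 (shut) to 1.0 (fully open); strength is the grip in N (None keeps the last); returns when the fingers have stopped.
- robot.sleep(seconds).
- robot.inverse_kinematics(position, orientation): joint angles nearest the present ones, or None.
- robot.sense(): the state.
- robot.grab_frame(name): name is "side" or "top" or "wrist"; returns a dict with "image" (384x512x3 uint8, red, green, blue), "range_z" (384x512 float32, m along the optical axis (not along the pixel's ray), 0 where there is no reading), "fx", "fy", "cx", "cy" (pixels), "dist_coeffs" ([k1, k2, p1, p2, k3] as OpenCV has them; the pictures are not rectified), "R" (3x3) and "t" (3): a world point X has camera coordinates R X + t. Camera axes: x right, y down, z forward; pixel columns grow to the right and rows downward; lengths in m; the calibration is good to about 2 mm. A picture is of the moment at which its call begins.
A pose or a line that the arm cannot do raises robot.IKError and nothing moves.
- robot.close_job(): hands the job in, once; it reports no verdict.
The state is a dict: "t": time; "joint_pos": joint angles; "joint_velocities": joint speeds; "effort": joint torques, N m; "tcp_pos": TCP position; "tcp_rot": TCP orientation; "wrist_force": force on the tool from outside, world axes, zero at the start; "torque": the same for the moment, N m; "opening": opening from 0.0 (shut) to 1.0 (fully open).
Only numpy, scipy, OpenCV 4.12 (cv2) and the standard library are available. Lean on these libraries where they do the work, as an engineer would, in place of code of your own. Each camera call takes 0.05 s, during which the arm holds its last target.

## Working session

There is one attempt and no reset: what is moved stays moved. The work goes in short steps, each a Python script; the robot and the scene stay as the last script left them, time stands still between calls to the robot, and variables do not carry over. Pictures are saved under pics/ and viewed, and the job is handed in when it is done.

```bash
ls; mkdir -p pics; python3 - <<'E'
from plant import robot
import cv2,numpy as np,pickle
s=robot.sense(); print(s); print(robot.nose_length)
for n in ["side","top","wrist"]:
    f=robot.grab_frame(n); pickle.dump(f,open(f"pics/{n}0.pkl","wb"))
    cv2.imwrite(f"pics/{n}0.png",cv2.resize(f["image"][:,:,::-1],(800,600),interpolation=cv2.INTER_CUBIC))
    print(n,f["fx"],f["fy"],f["cx"],f["cy"],f["dist_coeffs"],f["R"],f["t"],(-np.array(f["R"]).T@np.array(f["t"])))
E
```

```text
pics
{'t': 0.0, 'joint_pos': array([-1.20290538,  0.46947042, -0.04856797,  1.53369446,  0.02407934,
        1.14096038, -0.08233586]), 'joint_velocities': array([-1.03676111e-03,  6.71888775e-04,  1.09282824e-03, -2.75142261e-04,
        9.70043663e-05,  1.29732131e-04, -4.41743407e-04]), 'effort': array([ 2.62823687e-05, -5.10301530e+01, -4.64774645e-02, -2.37716264e+01,
        1.07704164e-02,  7.65323464e-03,  8.29831009e-06]), 'tcp_pos': array([0.26064589, 0.62204764, 0.24124153]), 'tcp_rot': array([3.14152927e+00, 1.94692228e-03, 1.17396841e+00]), 'wrist_force': array([-0.1625028 , -0.2927249 ,  0.56329575]), 'torque': array([ 0.02862714, -0.02425907,  0.02262684]), 'opening': 0.9994743181185627}
0.011
side 451.51412838055 451.51412838055 256.68635777682687 194.06827993197837 [0.02356029 0.         0.         0.         0.        ] [[ 0.97756981 -0.21058771 -0.00317668]
 [-0.14037713 -0.64025259 -0.75522902]
 [ 0.15700808  0.73873502 -0.6554533 ]] [-0.54334442  0.18103837  1.30267319] [ 0.35204054 -0.96084168  0.98884084]
top 379.7917313285726 379.7917313285726 258.0327716298464 191.295931660915 [0.00267572 0.         0.         0.         0.        ] [[-3.51107546e-04 -9.99866935e-01 -1.63091963e-02]
 [-9.89849607e-01  2.66533425e-03 -1.42093815e-01]
 [ 1.42118377e-01  1.60937613e-02 -9.89718828e-01]] [0.00568108 0.55989576 1.03343298] [ 0.40734478 -0.01244381  1.10245846]
wrist 321.7531028157797 321.7531028157797 257.1699734358799 190.12615219032855 [-0.02648456  0.          0.          0.          0.        ] [[ 0.38686334  0.92213487 -0.00201101]
 [ 0.87441526 -0.36614931  0.31832787]
 [ 0.2928049  -0.12490784 -0.94797855]] [-0.67480304 -0.04089748  0.37982331] [0.18560381 0.65472773 0.37172612]
```

View pics/top0.png

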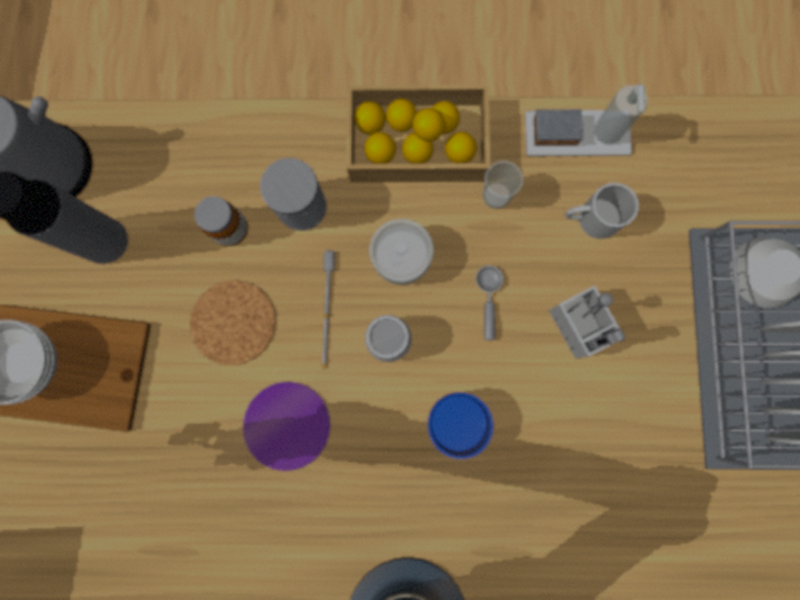

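View pics/side0.png

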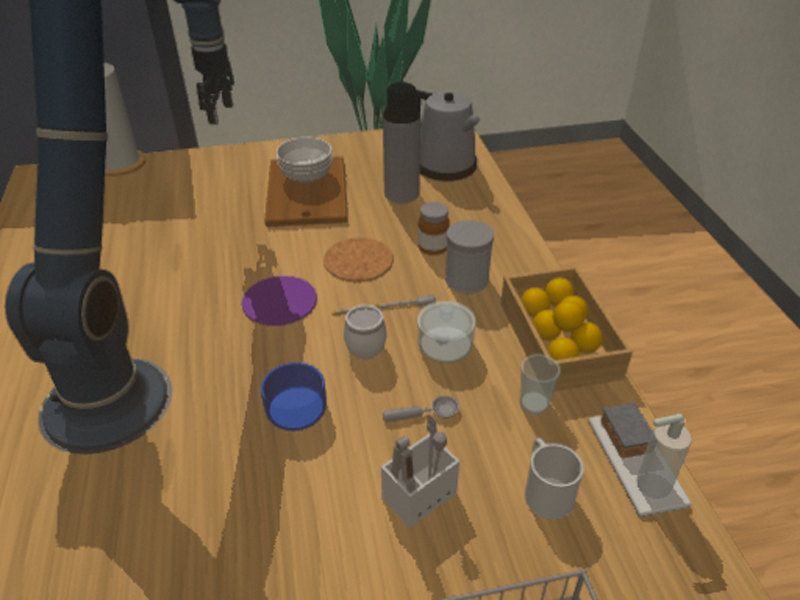

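View pics/wrist0.png

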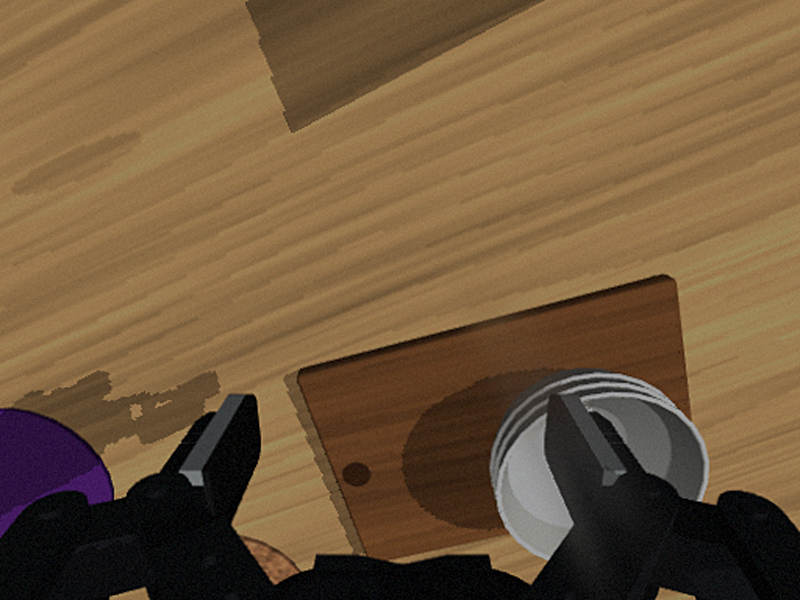

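The top view (800x600) shows the lidded bowl at about (401,251), the mate cup at (388,338), the cork mat at (232,321) and the caddy at (588,322). The blue bowl and purple mat are decoys. Next I'll enlarge crops.

```bash
cat > h.py <<'E'
import cv2,numpy as np,pickle
from plant import robot
def grab(n,name):
    f=robot.grab_frame(n); pickle.dump(f,open(f"pics/{name}.pkl","wb")); return f
def load(name): return pickle.load(open(f"pics/{name}.pkl","rb"))
def K(f): return np.array([[f["fx"],0,f["cx"]],[0,f["fy"],f["cy"]],[0,0,1.]])
def pix2plane(f,uv,z):
    p=cv2.undistortPoints(np.array([[uv]],float),K(f),np.array(f["dist_coeffs"]))[0,0]
    R=np.array(f["R"]);t=np.array(f["t"]); c=-R.T@t; d=R.T@np.array([p[0],p[1],1])
    return c+d*(z-c[2])/d[2]
def pix2d(f,uv):
    p=cv2.undistortPoints(np.array([[uv]],float),K(f),np.array(f["dist_coeffs"]))[0,0]
    zz=f["range_z"][int(round(uv[1])),int(round(uv[0]))]
    R=np.array(f["R"]);t=np.array(f["t"]); return R.T@(np.array([p[0]*zz,p[1]*zz,zz])-t)
def proj(f,X):
    r=cv2.Rodrigues(np.array(f["R"]))[0]
    return cv2.projectPoints(np.array(X,float).reshape(-1,1,3),r,np.array(f["t"],float),K(f),np.array(f["dist_coeffs"]))[0][:,0]
def crop(f,u0,v0,w,h,name,s=None):
    s=s or min(800//w,600//h)
    im=f["image"][v0:v0+h,u0:u0+w,::-1]
    im=cv2.resize(im,None,fx=s,fy=s,interpolation=cv2.INTER_CUBIC)
    im=cv2.convertScaleAbs(im,alpha=1.3)
    for u in range((u0+9)//10*10,u0+w,10):
        cv2.line(im,((u-u0)*s,0),((u-u0)*s,6),(0,0,255),1); cv2.putText(im,str(u),((u-u0)*s,18),0,.35,(0,0,255),1)
    for v in range((v0+9)//10*10,v0+h,10):
        cv2.line(im,(0,(v-v0)*s),(6,(v-v0)*s),(0,0,255),1); cv2.putText(im,str(v),(8,(v-v0)*s+4),0,.35,(0,0,255),1)
    cv2.imwrite(f"pics/{name}.png",im)
E
python3 - <<'E'
from h import *
f=load("top0"); g=load("side0")
crop(f,340,170,70,70,"c_cad",8)
crop(f,225,130,70,110,"c_bowl",5)
crop(g,235,265,70,75,"c_cads",8)
crop(g,210,180,100,60,"c_bowls",8)
E
```

```text
(no output)
```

View pics/c_cad.png

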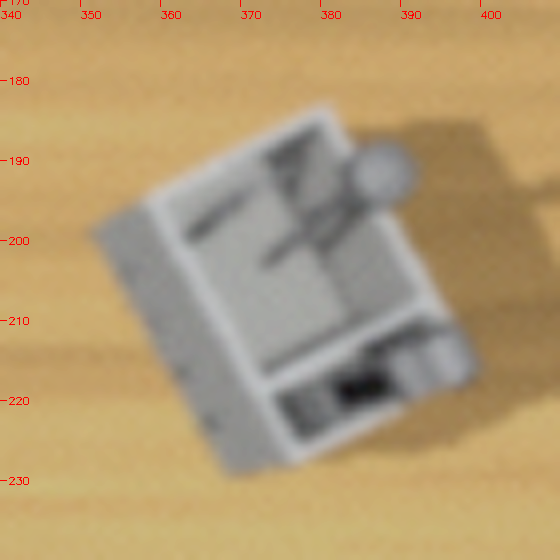

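View pics/c_bowl.png

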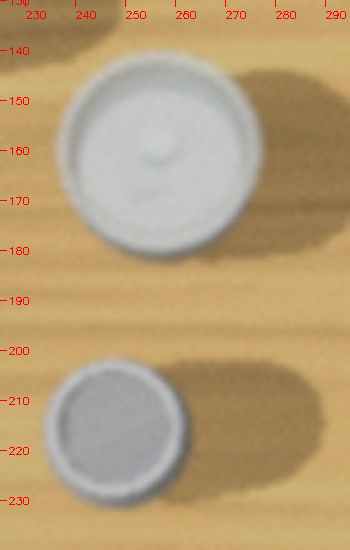

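View pics/c_cads.png

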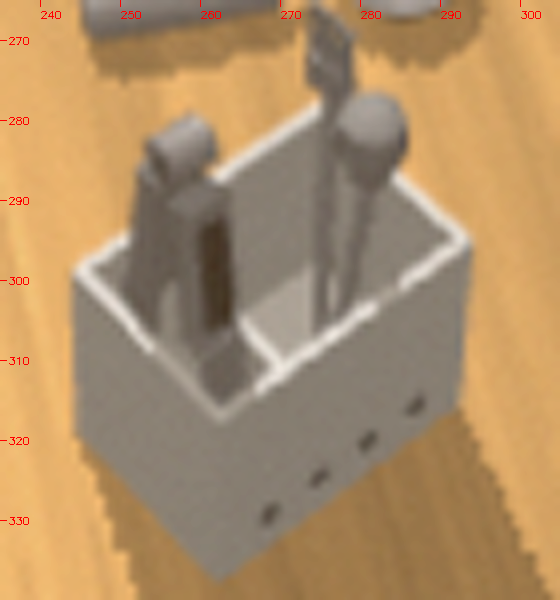

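View pics/c_bowls.png

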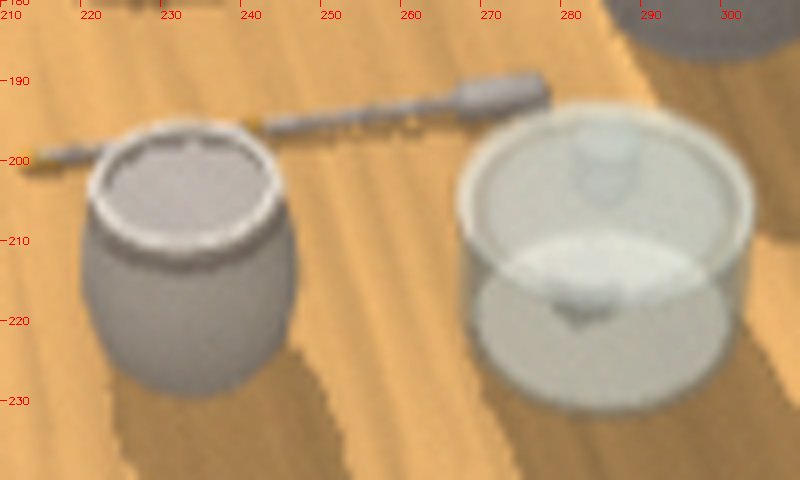

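```bash
python3 - <<'E'
from h import *
np.set_printoptions(precision=4,suppress=True)
f=load("top0"); g=load("side0")
print("bowl top",pix2plane(f,(257,160.3),.069))
for e in [(236,160.5),(278,160.5),(257,140),(257,181.5)]: print(pix2plane(f,e,.07))
print("bowl side",pix2plane(g,(285.5,205),.070), "knob side",pix2plane(g,(285.3,200),.09))
for e in [(267.2,205),(304,205),(285.5,192.5),(285.5,218.5)]: print(pix2plane(g,e,.07))
print("cup side",pix2plane(g,(233,203),.088)); 
for e in [(221,203.5),(245.3,203.5),(233,195),(233,212)]: print(pix2plane(g,e,.088))
print("cup top",pix2plane(f,(248,216),.088))
print("mat top",pix2plane(f,(232*.64,321*.64),.006),"side",pix2plane(g,(358*.64,259*.64),.006))
for n,c in dict(A=(357.5,194.5),B=(381,183.5),C=(399,217),D=(376.5,228)).items(): print(n,pix2plane(f,c,.085))
for n,c in dict(a=(244.5,298.5),b=(262.5,317),c=(292.5,294.5),d=(276,278)).items(): print(n,pix2plane(g,c,.085))
print("lump side",pix2plane(g,(282,217),.017))
for uv in [(258,285),(265,290),(285,205),(396,215),(392,214)]:
    print(uv,pix2d(g,uv) if uv[0]<300 else pix2d(f,uv))
E
```

```text
bowl top [0.6429 0.0072 0.069 ]
[0.6423 0.0656 0.07  ]
[ 0.6418 -0.0511  0.07  ]
[0.7008 0.0072 0.07  ]
[0.5829 0.0072 0.07  ]
bowl side [0.6465 0.0069 0.07  ] knob side [0.6452 0.0074 0.09  ]
[0.5925 0.0187 0.07  ]
[ 0.701 -0.005  0.07 ]
[0.6614 0.0628 0.07  ]
[ 0.6314 -0.0497  0.07  ]
cup side [0.4904 0.0299 0.088 ]
[0.4552 0.0354 0.088 ]
[0.5258 0.0199 0.088 ]
[0.4966 0.0656 0.088 ]
[ 0.4837 -0.0086  0.088 ]
cup top [0.4863 0.0309 0.088 ]
mat top [0.524  0.3247 0.006 ] side [0.5236 0.3192 0.006 ]
A [ 0.544  -0.2636  0.085 ]
B [ 0.5738 -0.3279  0.085 ]
C [ 0.4833 -0.3714  0.085 ]
D [ 0.4541 -0.3105  0.085 ]
a [ 0.459  -0.3111  0.085 ]
b [ 0.49   -0.3707  0.085 ]
c [ 0.5751 -0.3244  0.085 ]
d [ 0.5482 -0.2671  0.085 ]
lump side [0.6387 0.0116 0.017 ]
(258, 285) [ 0.4857 -0.342   0.1688]
(265, 290) [ 0.5167 -0.2818  0.0639]
(285, 205) [ 0.6417 -0.0039  0.0806]
(396, 215) [ 0.4815 -0.3332  0.1736]
(392, 214) [ 0.4857 -0.3306  0.1526]
```

```bash
python3 - <<'E'
from h import *
np.set_printoptions(precision=4,suppress=True)
print(robot.inverse_kinematics([.645,.007,.24],[np.pi,0,np.pi/2]))
robot.goto([.645,.007,.24],[np.pi,0,np.pi/2])
s=robot.sense(); print(s["t"],s["tcp_pos"],s["tcp_rot"],s["joint_pos"],s["wrist_force"])
f=grab("wrist","w1"); crop(f,0,0,512,384,"w1",1)
f=grab("top","t1")
E
```

```text
[-0.2723  0.4257  0.2718  1.6266 -0.1244  1.1063  1.6031]
2.7167 [0.645  0.0084 0.2399] [-3.1415 -0.0006  1.5727] [-0.2733  0.4259  0.2707  1.6264 -0.1246  1.1063  1.603 ] [-0.4474  0.7533 -0.3649]
```

View pics/w1.png

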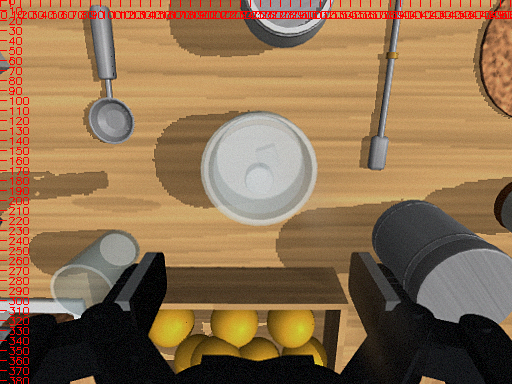

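The wrist view shows the lid and bowl centred near (259,168), the knob near (260,178), and lump edges showing through the glass at about (265,150). I'll zoom in.

```bash
python3 - <<'E'
from h import *
np.set_printoptions(precision=4,suppress=True)
f=load("w1"); crop(f,195,105,130,125,"w1c",4)
for c,z in [((259,168),.069),((260,172),.102)]: print(pix2plane(f,c,z))
# predicted projections
for X in [[.6445,.007,.102],[.6445,.007,.078],[.6445,.007,.072]]: print(proj(f,X))
E
```

```text
[0.6421 0.0109 0.069 ]
[0.6371 0.0116 0.102 ]
[[254.6948 180.2576]]
[[254.8658 172.8892]]
[[254.9046 171.2171]]
```

View pics/w1c.png

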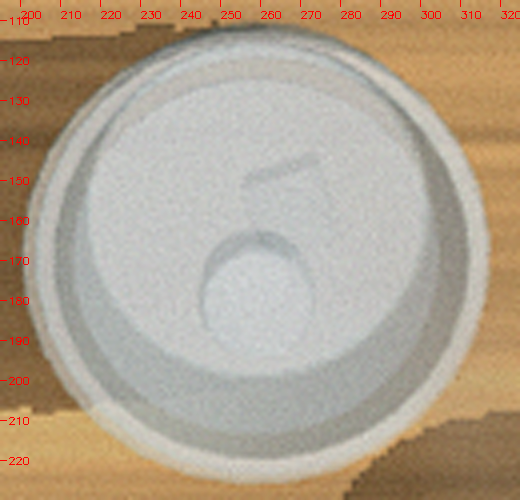

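```bash
python3 - <<'E'
from h import *
np.set_printoptions(precision=4,suppress=True)
f=load("w1"); t=load("t1")
print(pix2plane(f,(259.5,180.),.102), pix2plane(f,(259.3,168.8),.07))
for e in [(201.5,168),(317.2,168),(259,111.8),(259,225.5)]: print(pix2plane(f,e,.07))
crop(t,215,120,90,120,"t1c",5)
# lump edge in wrist view: shadow-like edge at (256,151)-(275,144)
for e in [(256,151),(275,144.5)]: print(pix2plane(f,e,.028),pix2plane(f,e,.006))
E
```

```text
[0.6443 0.0112 0.102 ] [0.6426 0.0112 0.07  ]
[ 0.6419 -0.0444  0.07  ]
[0.6417 0.067  0.07  ]
[0.589  0.0108 0.07  ]
[0.7024 0.0111 0.07  ]
[0.6339 0.0079 0.028 ] [0.6384 0.0079 0.006 ]
[0.6268 0.0283 0.028 ] [0.6308 0.0295 0.006 ]
```

View pics/t1c.png

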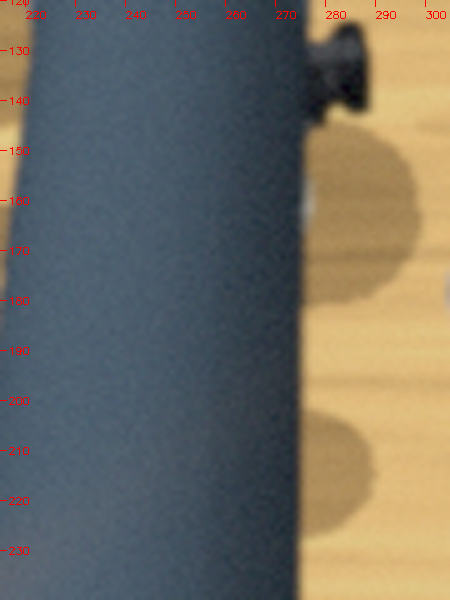

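```bash
python3 - <<'E'
from h import *
np.set_printoptions(precision=4,suppress=True)
robot.move_straight([.644,.0098,.15],vel=.2)
s=robot.sense(); print(s["t"],s["tcp_pos"],s["tcp_rot"])
f=grab("wrist","w2"); crop(f,80,150,360,234,"w2",2)
R=cv2.Rodrigues(np.array([0,0,0.]))[0]
p=s["tcp_pos"]; print(proj(f,[p, p+[0,.04,0],p-[0,.04,0]]))
E
```

```text
3.4167 [0.6447 0.0098 0.1507] [3.1404 0.0001 1.571 ]
[[255.7461 266.9749]
 [341.5379 266.8155]
 [169.9811 266.8426]]
```

View pics/w2.png

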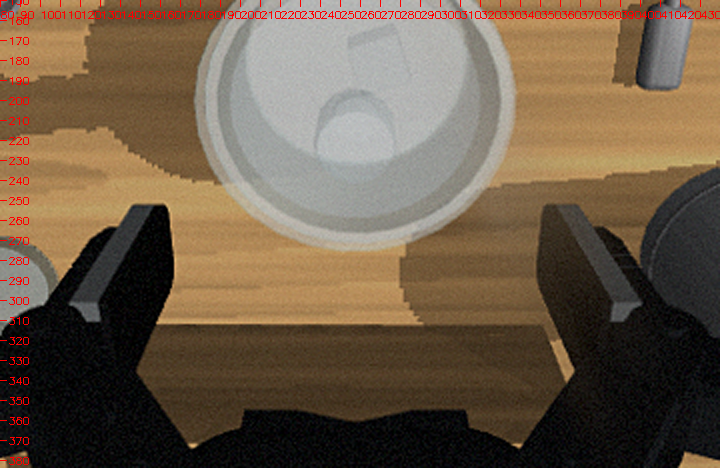

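```bash
python3 - <<'E'
from h import *
np.set_printoptions(precision=4,suppress=True)
f=load("w2"); crop(f,185,145,145,140,"w2c",4)
print(pix2plane(f,(257.5,220),.102))
print(proj(f,[[.6445,.0098,.102]]))
E
```

```text
[0.6425 0.0107 0.102 ]
[[256.0119 223.0647]]
```

View pics/w2c.png

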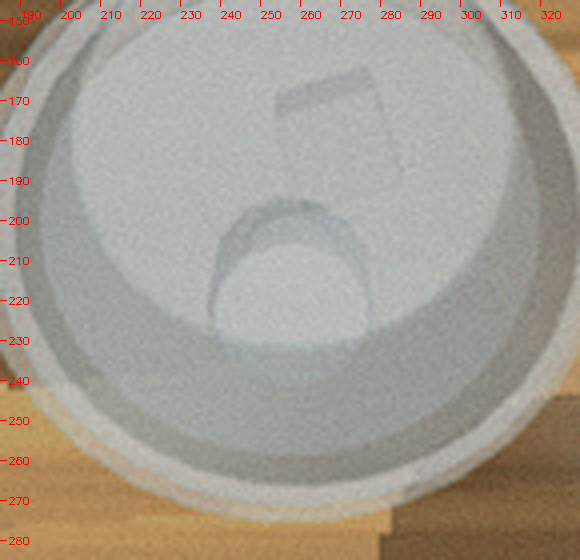

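Knob-top centre is at about (257,223), in line with the jaw midline at 257.5, so I can descend and grasp.

```bash
python3 - <<'E'
from h import *
np.set_printoptions(precision=4,suppress=True)
print(robot.move_straight([.6445,.0100,.088],vel=.08,contact_N=6))
s=robot.sense(); print(s["t"],s["tcp_pos"],s["wrist_force"])
robot.grip(0.1,30)
s=robot.sense(); print(s["t"],s["opening"],s["tcp_pos"],s["wrist_force"])
print(robot.move_straight([.6445,.0100,.115],vel=.06))
s=robot.sense(); print(s["t"],s["opening"],s["tcp_pos"],s["wrist_force"])
f=grab("wrist","w3"); crop(f,80,150,360,234,"w3",2)
E
```

```text
False
4.3917 [0.6449 0.0099 0.0884] [-0.348   0.3376  0.1983]
4.9667 0.2890528885495168 [0.6446 0.01   0.0883] [-1.0211 -0.2321  1.6517]
False
5.5667 0.29363240987931544 [0.6445 0.01   0.1152] [ 0.1756  0.2081 -2.0335]
```

View pics/w3.png

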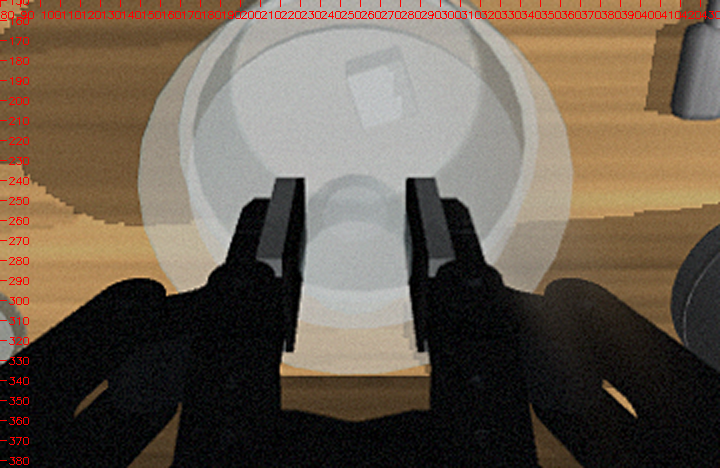

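```bash
python3 - <<'E'
from h import *
np.set_printoptions(precision=4,suppress=True)
O=[np.pi,0,np.pi/2]
robot.move_straight([.6445,.0100,.22],vel=.15)
robot.goto([.524,.322,.20],O)
s=robot.sense(); print(s["t"],s["opening"],s["tcp_pos"],s["wrist_force"])
robot.move_straight([.524,.322,.06],vel=.12)
f=grab("wrist","w4"); crop(f,80,150,360,234,"w4",2)
f=grab("side","s4"); crop(f,180,120,160,120,"s4",5)
f=grab("top","t4"); crop(f,100,120,200,130,"t4",4)
E
```

```text
7.7333 0.29299622370357103 [0.5253 0.32   0.2   ] [ 0.0872 -0.0907 -1.1648]
```

View pics/w4.png

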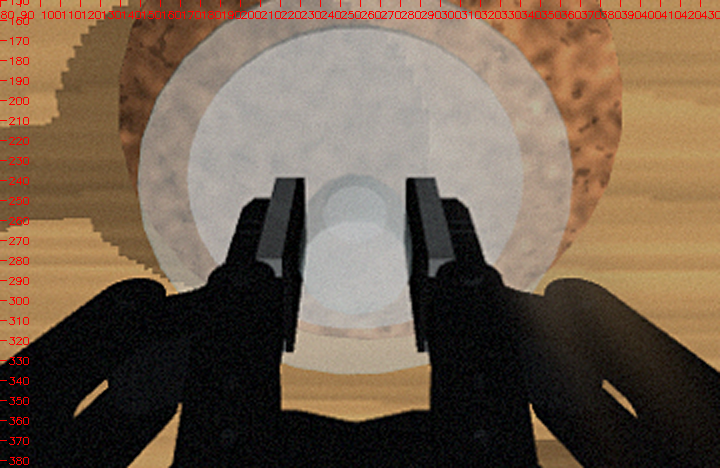

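View pics/s4.png

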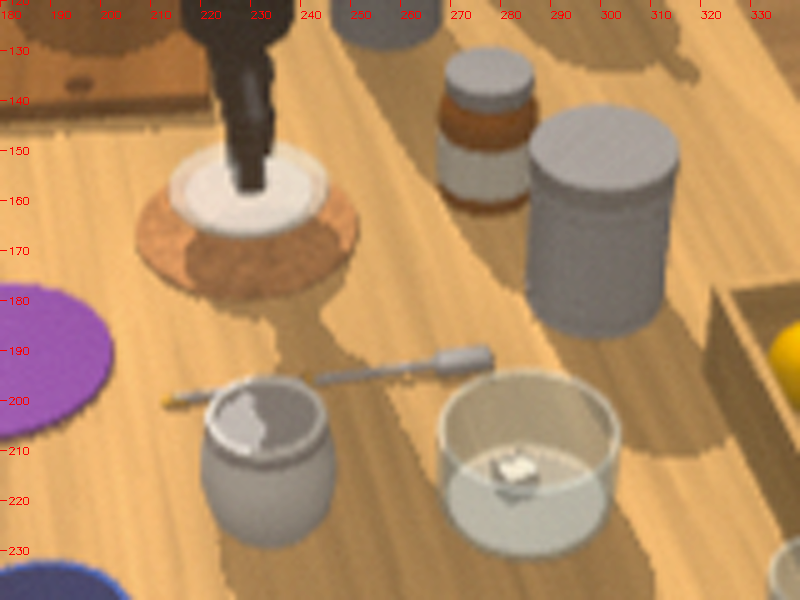

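View pics/t4.png

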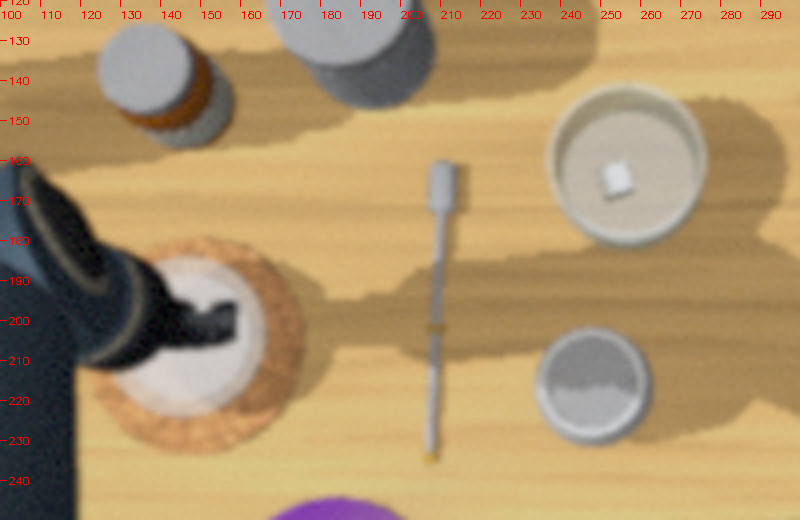

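```bash
python3 - <<'E'
from h import *
np.set_printoptions(precision=4,suppress=True)
robot.move_straight([.524,.325,.042],vel=.08)
s=robot.sense(); print(s["t"],s["tcp_pos"],s["wrist_force"])
c=robot.move_straight([.524,.325,.030],vel=.02,contact_N=2.5)
s=robot.sense(); print(c,s["t"],s["tcp_pos"],s["wrist_force"])
f=grab("wrist","w5"); crop(f,80,150,360,234,"w5",2)
E
```

```text
9.575 [0.5233 0.3248 0.0409] [-0.0762  0.2234 -1.5038]
True 10.0583 [0.5241 0.325  0.0332] [ 0.2107 -0.0324  5.0107]
```

View pics/w5.png

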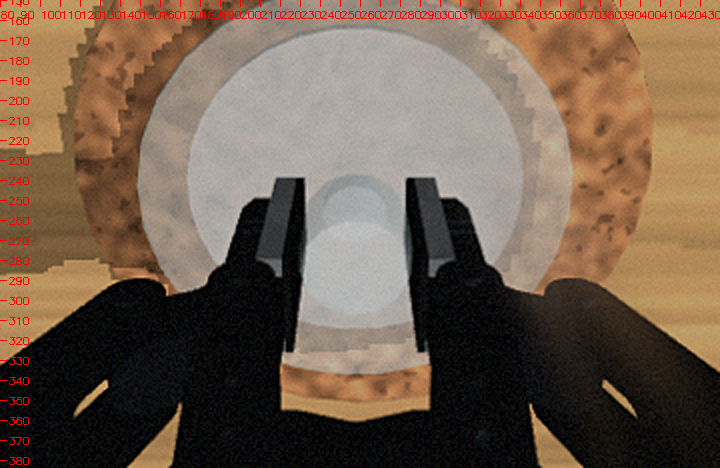

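Contact came at the predicted height (0.0332 m) and the lid is well inside the mat, so I'm releasing it. After that I go to the caddy hover.

```bash
python3 - <<'E'
from h import *
np.set_printoptions(precision=4,suppress=True)
robot.grip(0.75,30)
robot.move_straight([.524,.325,.10],vel=.10)
robot.move_straight([.524,.325,.24],vel=.25)
f=grab("side","s6"); crop(f,180,120,160,120,"s6",5)
yaw=np.arctan2(.886,-.463)
for y in (yaw,yaw-np.pi):
    print(y,robot.inverse_kinematics([.484,-.335,.30],[np.pi,0,y]))
s=robot.sense();print(s["t"],s["joint_pos"])
E
```

```text
2.0523391170374703 [ 0.7217  0.2952 -0.2389  1.6614  0.0741  1.1938  2.5178]
-1.0892535365523228 [-0.2447  0.4346  1.0849  1.7136 -0.4044  1.2412 -0.1528]
12.15 [-0.7749  0.3784  0.201   1.6946 -0.0834  1.0833  1.0228]
```

View pics/s6.png

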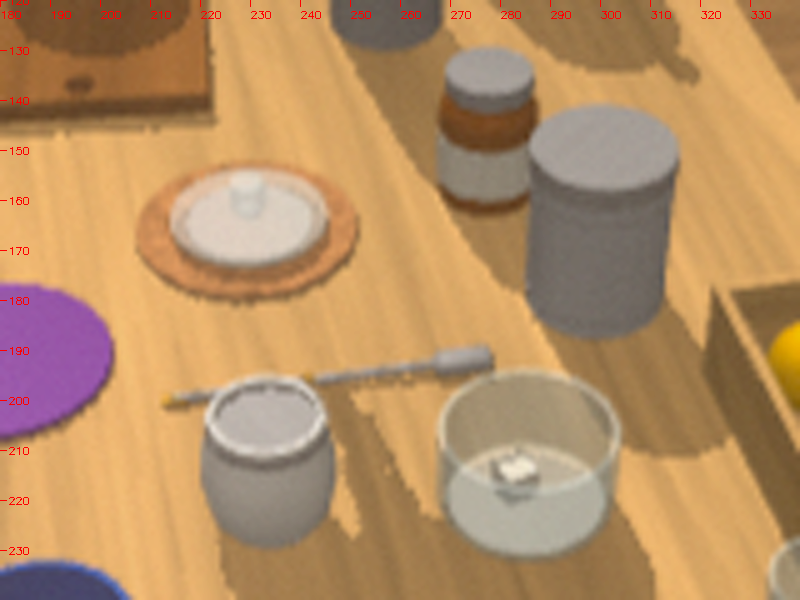

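The lid sits knob-up on the mat. Next I'll look at the lump from above the bowl, then go to the caddy.

```bash
python3 - <<'E'
from h import *
np.set_printoptions(precision=4,suppress=True)
robot.goto([.655,.01,.24],[np.pi,0,np.pi/2])
f=grab("wrist","w7"); crop(f,215,100,100,100,"w7",6)
print(robot.sense()["t"],robot.sense()["tcp_pos"])
robot.goto([.484,-.335,.30],[np.pi,0,2.05])
f=grab("wrist","w8"); crop(f,80,30,360,300,"w8",2)
f=grab("top","t8"); crop(f,200,120,100,120,"t8",5)
print(robot.sense()["t"],robot.sense()["tcp_pos"],robot.sense()["joint_pos"])
E
```

```text
13.4833 [0.6548 0.0127 0.2396]
15.0333 [ 0.4851 -0.3335  0.2997] [ 0.57    0.2844 -0.0495  1.6705  0.0144  1.1876  2.5698]
```

View pics/w7.png

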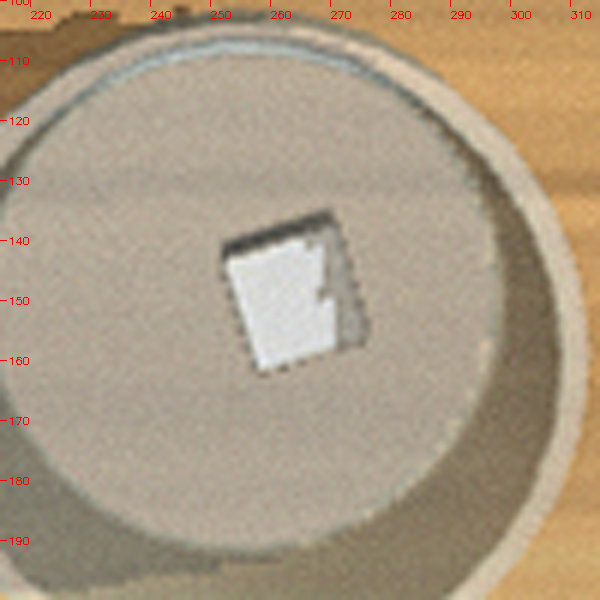

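View pics/w8.png

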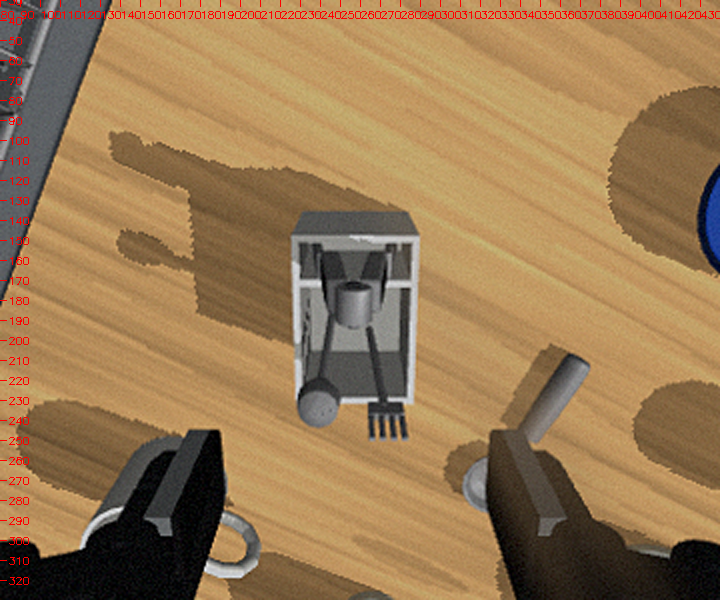

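View pics/t8.png

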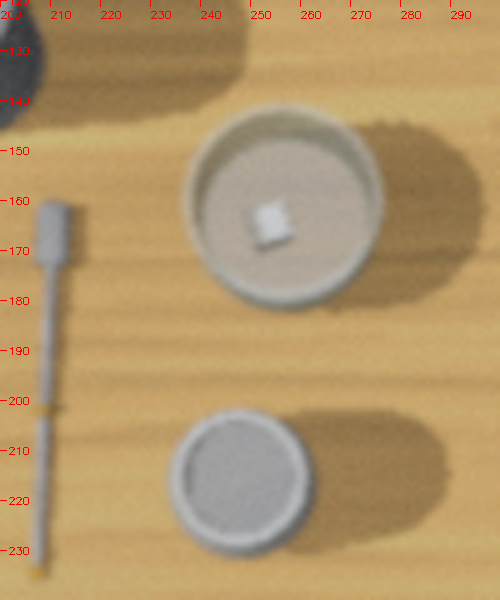

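Wrist view of the caddy: the tongs' hinge is at about (257.5,177), close to the jaw midline at 258, and the caddy edges are square to the jaws. I'll zoom in and compute.

```bash
python3 - <<'E'
from h import *
np.set_printoptions(precision=4,suppress=True)
f=load("w8"); crop(f,215,130,90,115,"w8c",5)
y=2.05; cx=np.array([np.sin(y),-np.cos(y),0]); cy=np.array([np.cos(y),np.sin(y),0])  # tool y dir ; jaw dir
print(cx,cy)
rim=[(226.5,147.5),(289,147.5),(286.5,231),(229,231)]
P=np.array([pix2plane(f,r,.085) for r in rim]); print(P,P.mean(0)); c=P.mean(0)
print("lens",np.linalg.norm(P[1]-P[0]),np.linalg.norm(P[2]-P[1])); 
ex=P[2]+P[3]-P[0]-P[1]; print("yaw caddy x",np.arctan2(ex[1],ex[0]), "tongs nominal",c+(-.036)*ex/np.linalg.norm(ex))
g=load("w7")
q=[(252,143.5),(268.5,138.5),(275,157.5),(258,162)]
Q=np.array([pix2plane(g,r,.028) for r in q]); print(Q,Q.mean(0))
for i in range(4):
    d=Q[(i+1)%4]-Q[i]; print(np.linalg.norm(d),np.degrees(np.arctan2(d[1],d[0])))
t=load("t8"); print(pix2plane(t,(253.8,164),.028))
print(pix2plane(t,(247.8,215.8),.088))
E
```

```text
[0.8874 0.4611 0.    ] [-0.4611  0.8874  0.    ]
[[ 0.4877 -0.369   0.085 ]
 [ 0.4564 -0.3089  0.085 ]
 [ 0.5447 -0.2626  0.085 ]
 [ 0.5762 -0.3229  0.085 ]] [ 0.5162 -0.3158  0.085 ]
lens 0.06775673152957369 0.09977693030422669
yaw caddy x 0.48162382701445716 tongs nominal [ 0.4843 -0.3325  0.085 ]
[[0.6353 0.0078 0.028 ]
 [0.6299 0.0254 0.028 ]
 [0.6505 0.0327 0.028 ]
 [0.6555 0.0143 0.028 ]] [0.6428 0.02   0.028 ]
0.018387061611328855 107.07787107813405
0.021886958888745166 19.558601169047144
0.019097902767927524 -74.68425992757238
0.02128060052231398 -162.26104573474697
[0.6413 0.0172 0.028 ]
[0.4869 0.0315 0.088 ]
```

View pics/w8c.png

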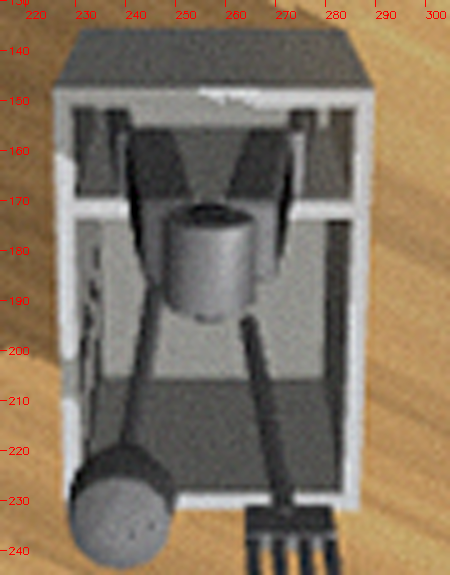

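```bash
python3 - <<'E'
from h import *
np.set_printoptions(precision=4,suppress=True)
f=load("w8")
H=pix2plane(f,(255.7,182.),.172); print("hinge",H)
print("tcp in pix at z=.172,.125", proj(f,[[.4851,-.3335,.172],[.4843,-.3325,.172],[.4843,-.3325,.125]]))
print("pads midpoint proj",proj(f,robot.sense()["tcp_pos"]))
for nm in ["side0","top0"]:
    g=load(nm); print(nm,proj(g,[[.4843,-.3325,.172],H]))
E
```

```text
hinge [ 0.4838 -0.335   0.172 ]
tcp in pix at z=.172,.125 [[256.5491 184.0369]
 [258.0436 183.7568]
 [257.878  169.3589]]
pads midpoint proj [[256.4097 266.539 ]]
side0 [[256.4944 280.8929]
 [256.5245 281.7831]]
top0 [[395.4455 213.9213]
 [396.4705 214.1079]]
```

```bash
python3 - <<'E'
from h import *
np.set_printoptions(precision=4,suppress=True)
O=[np.pi,0,2.05]; x,y=.4843,-.3359
robot.move_straight([x,y,.20],vel=.2)
f=grab("wrist","w9"); crop(f,80,84,360,300,"w9",2)
c=robot.move_straight([x,y,.117],vel=.1,contact_N=6)
s=robot.sense(); print(c,s["t"],s["tcp_pos"],s["wrist_force"])
f=grab("wrist","w10"); crop(f,80,84,360,300,"w10",2)
E
```

```text
False 16.7167 [ 0.4848 -0.3362  0.1176] [-0.3428  0.1399  0.2003]
```

View pics/w9.png

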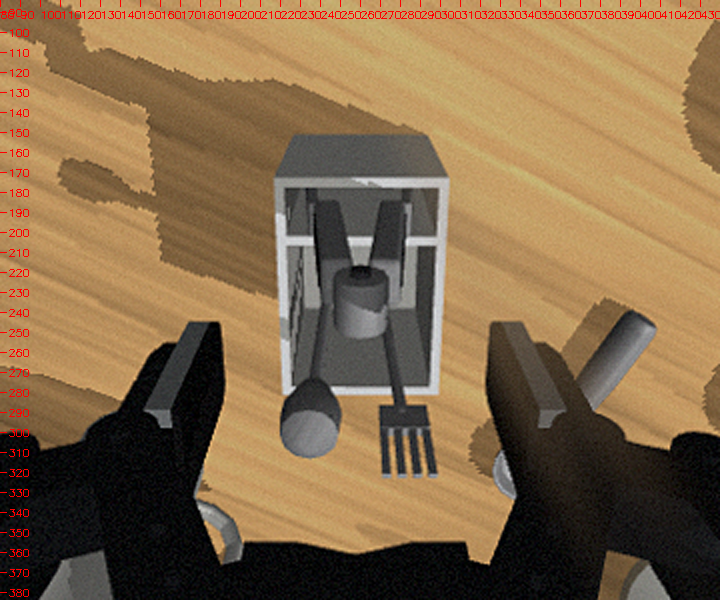

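View pics/w10.png

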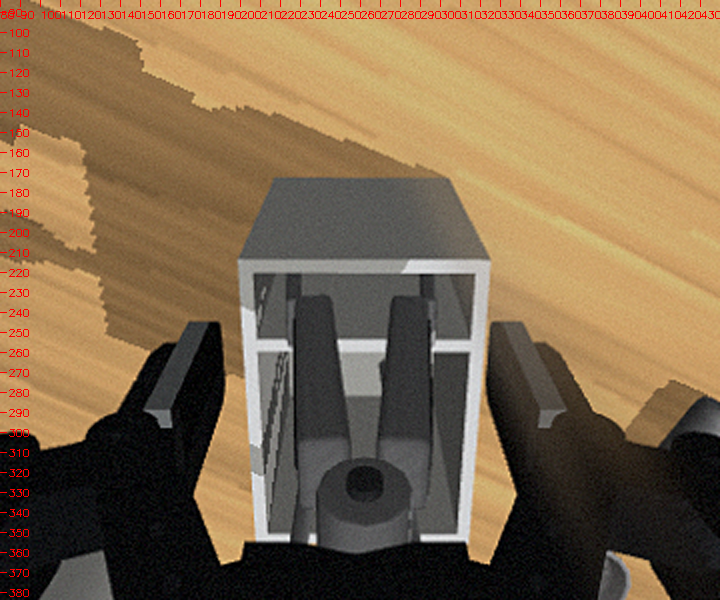

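```bash
python3 - <<'E'
from h import *
np.set_printoptions(precision=4,suppress=True)
x,y=.4836,-.3346
robot.move_straight([x,y,.117],vel=.05)
robot.grip(0.32,20)
s=robot.sense(); print(s["t"],s["opening"],s["tcp_pos"],s["wrist_force"])
f=grab("wrist","w11"); crop(f,80,84,360,300,"w11",2)
f=grab("side","s11"); crop(f,230,240,90,110,"s11",5)
E
```

```text
17.4583 0.31852817589824794 [ 0.4842 -0.3349  0.1178] [-0.258   0.4489  5.7238]
```

View pics/w11.png

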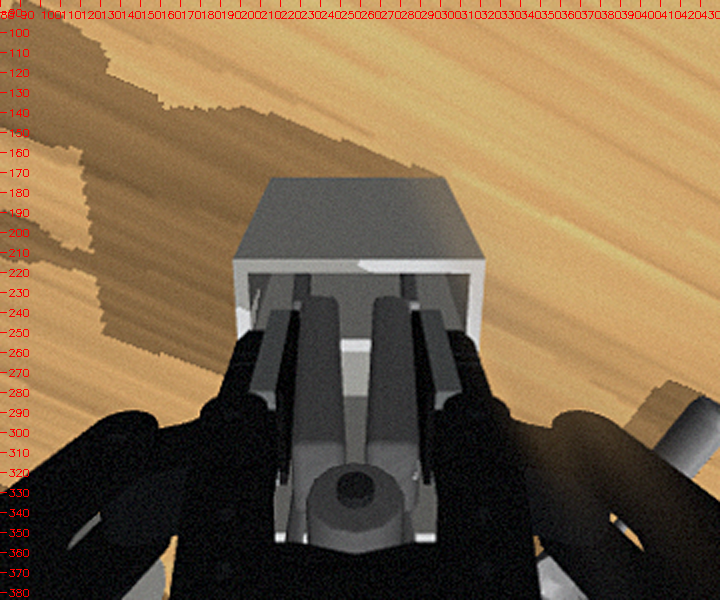

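View pics/s11.png

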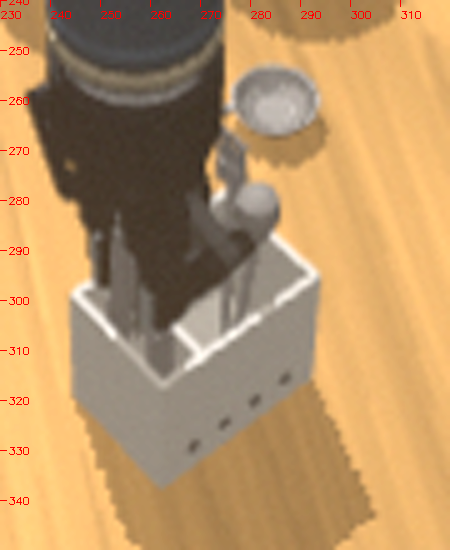

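```bash
python3 - <<'E'
from h import *
np.set_printoptions(precision=4,suppress=True)
robot.grip(0.30,20)
x,y=.4836,-.3346
robot.move_straight([x,y,.14],vel=.06)
s=robot.sense(); print(s["t"],s["opening"],s["tcp_pos"],s["wrist_force"])
f=grab("wrist","w12"); crop(f,80,84,360,300,"w12",2)
robot.move_straight([x,y,.20],vel=.1)
s=robot.sense(); print(s["t"],s["opening"],s["tcp_pos"],s["wrist_force"],s["torque"])
f=grab("side","s12"); crop(f,230,230,90,110,"s12",5)
E
```

```text
18.3083 0.2994128116060466 [ 0.4835 -0.3346  0.1402] [-0.2441 -0.4886 -0.4435]
19.1083 0.300368963704802 [ 0.4832 -0.3343  0.1994] [ 0.0333  0.1499 -1.0078] [ 0.0254 -0.0249  0.0494]
```

View pics/w12.png

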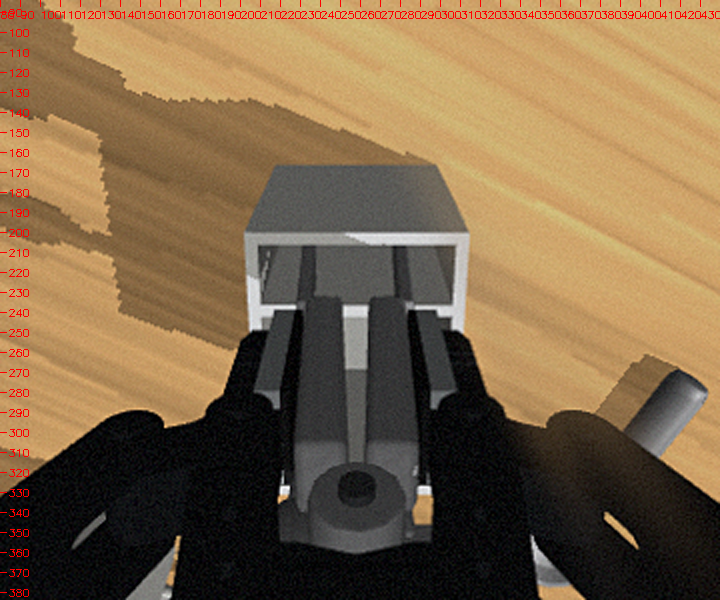

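View pics/s12.png

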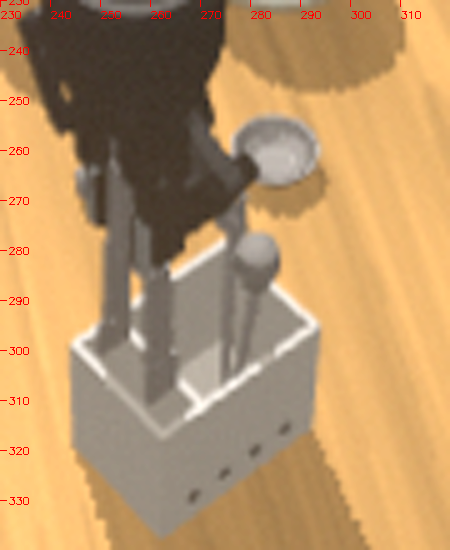

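The tongs are lifted free and hang upright, with about 1 N on the wrist. I'll move them above the lump.

```bash
python3 - <<'E'
from h import *
np.set_printoptions(precision=4,suppress=True)
g=load("s6"); print(pix2plane(g,(283,213.6),.028))
O=[np.pi,0,1.875]
robot.move_straight([.4836,-.3346,.31],vel=.15)
robot.goto([.6428,.0192,.30],O)
robot.move_straight([.6428,.0192,.21],vel=.15)
s=robot.sense(); print(s["t"],s["opening"],s["tcp_pos"],s["tcp_rot"],s["wrist_force"])
f=grab("wrist","w13"); crop(f,80,84,360,300,"w13",2)
f=grab("side","s13"); crop(f,230,140,110,110,"s13",5)
f=grab("top","t13"); crop(f,220,120,80,80,"t13",5)
E
```

```text
[0.6423 0.0146 0.028 ]
22.2333 0.3018691460747934 [0.6435 0.0189 0.211 ] [3.1399 0.0004 1.8743] [-0.4182 -0.2094 -1.4031]
```

View pics/w13.png

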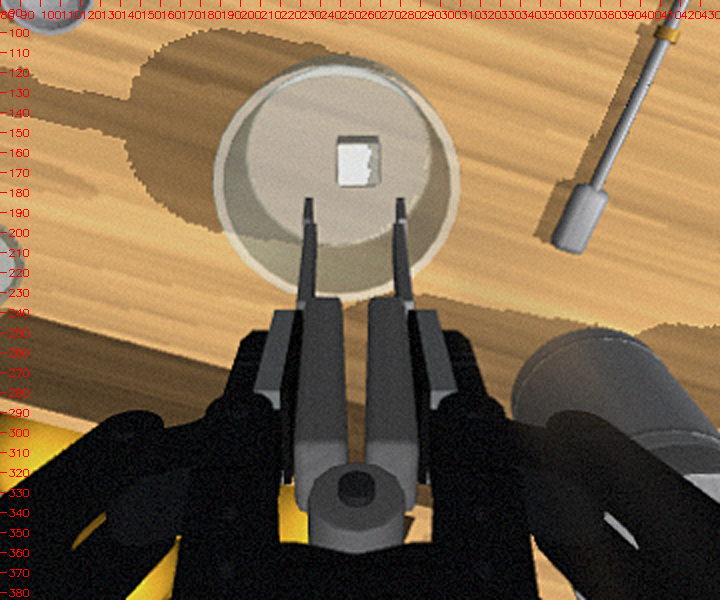

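View pics/s13.png

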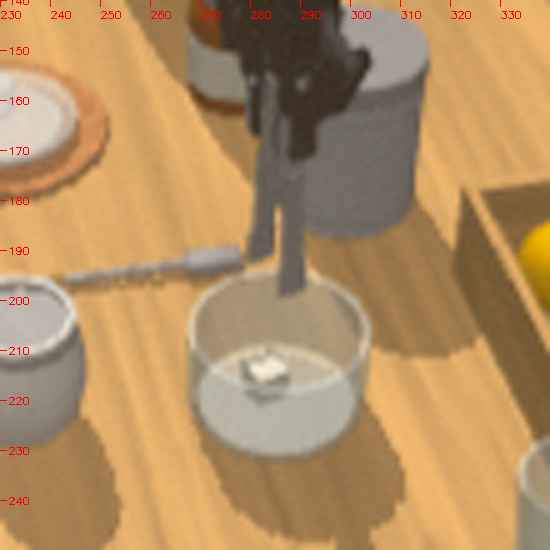

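```bash
python3 - <<'E'
from h import *
np.set_printoptions(precision=4,suppress=True)
f=load("w13"); s=robot.sense(); crop(f,185,130,100,80,"w13c",8)
p=s["tcp_pos"]; j=np.array([-.2995,.954,0]); k=np.array([.954,.2995,0])
print("lump",pix2plane(f,(259.2,166.5),.028))
print(p,proj(f,[p-[0,0,.110]+a*j+b*k for a in(-.02,.02) for b in (-.009,0,.009)]))
E
```

```text
lump [0.642 0.021 0.028]
[0.6436 0.0192 0.2115] [[231.1863 180.1775]
 [231.4936 191.1188]
 [231.7954 201.814 ]
 [282.5676 180.1273]
 [282.2923 191.0702]
 [282.0217 201.7672]]
```

View pics/w13c.png

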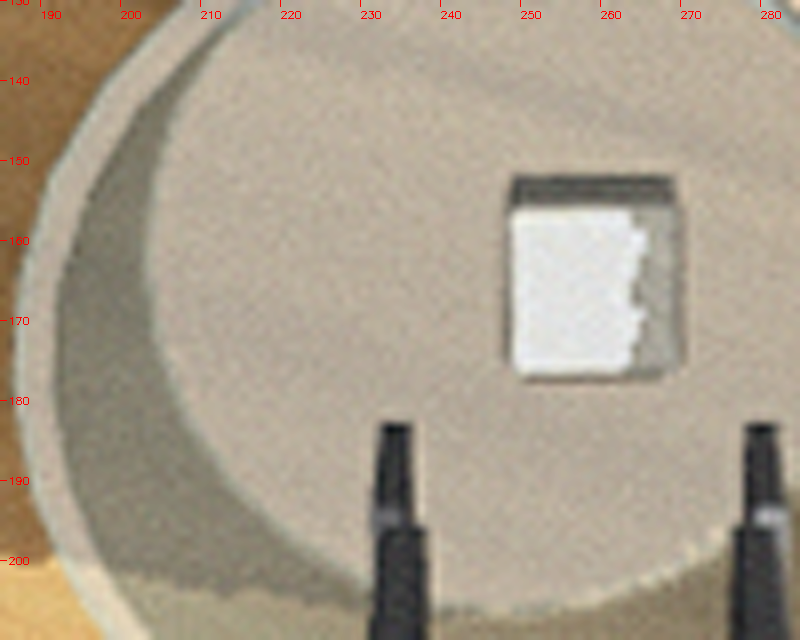

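View pics/t13.png

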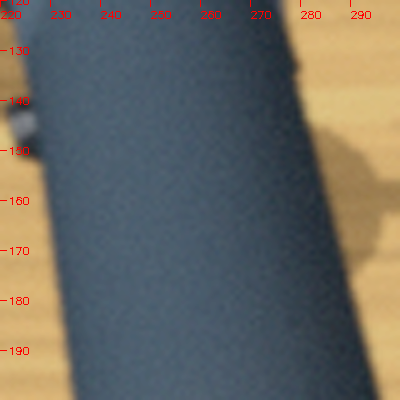

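```bash
python3 - <<'E'
from h import *
np.set_printoptions(precision=4,suppress=True)
robot.move_straight([.6412,.0209,.155],vel=.1,contact_N=6)
s=robot.sense(); print(s["t"],s["opening"],s["tcp_pos"],s["tcp_rot"],s["wrist_force"])
f=grab("wrist","w14"); crop(f,200,140,110,100,"w14",6)
f=grab("side","s14"); crop(f,230,140,110,110,"s14",5)
E
```

```text
23.0833 0.3013830617202001 [0.6416 0.021  0.1554] [3.1407 0.0001 1.875 ] [-0.2196 -0.23   -0.3272]
```

View pics/w14.png

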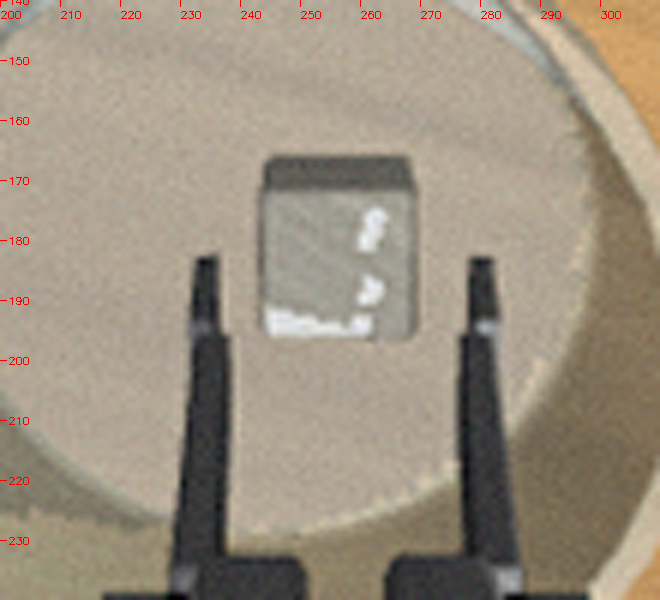

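View pics/s14.png

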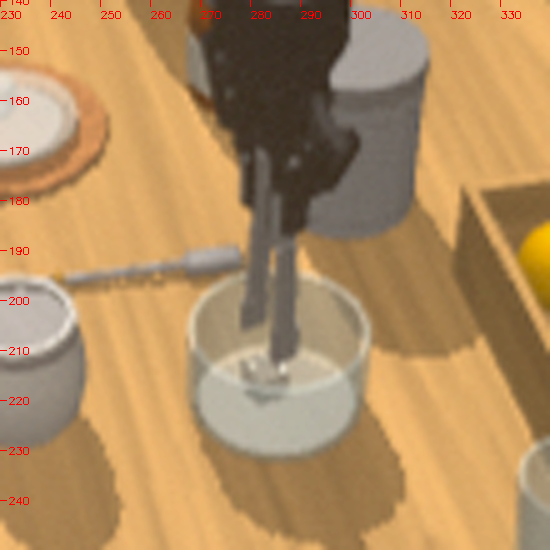

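```bash
python3 - <<'E'
from h import *
np.set_printoptions(precision=4,suppress=True)
f=load("w14"); k=np.array([.954,.2995,0]); p=robot.sense()["tcp_pos"]
for n,uv,z in [("tipnear",(256.1,182.8),.0455),("lumpnear",(256,171.3),.028),("lumpfar",(256,196),.028)]:
    X=pix2plane(f,uv,z); print(n,X,(X-p)@k)
E
```

```text
tipnear [0.6355 0.0187 0.0455] -0.0068210565713656785
lumpnear [0.6312 0.0172 0.028 ] -0.01135104959298777
lumpfar [0.6519 0.0237 0.028 ] 0.01038308101893665
```

```bash
python3 - <<'E'
from h import *
np.set_printoptions(precision=4,suppress=True)
robot.move_straight([.6392,.0203,.14],vel=.08,contact_N=5)
c=robot.move_straight([.6392,.0203,.1195],vel=.04,contact_N=3)
s=robot.sense(); print(c,s["t"],s["opening"],s["tcp_pos"],s["wrist_force"])
f=grab("wrist","w15"); crop(f,200,140,110,100,"w15",6)
f=grab("side","s15"); crop(f,230,140,110,110,"s15",5)
E
```

```text
False 24.1833 0.2985602226675558 [0.6393 0.0203 0.1194] [ 0.1197 -0.1294 -0.2076]
```

View pics/w15.png

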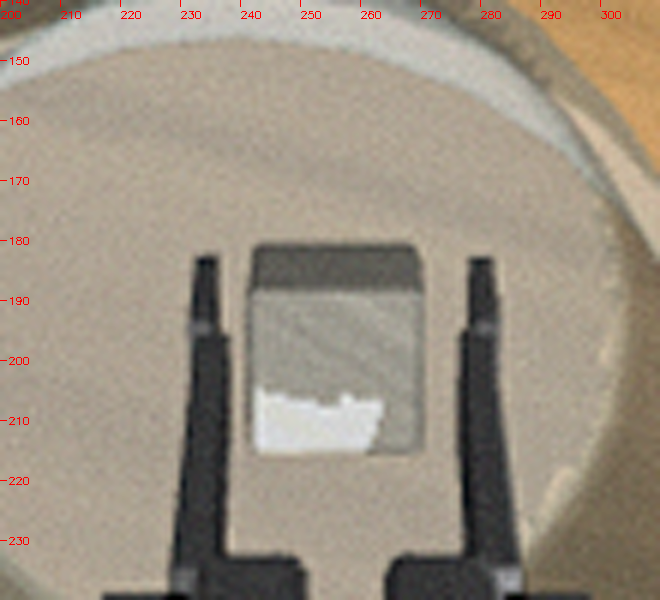

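View pics/s15.png

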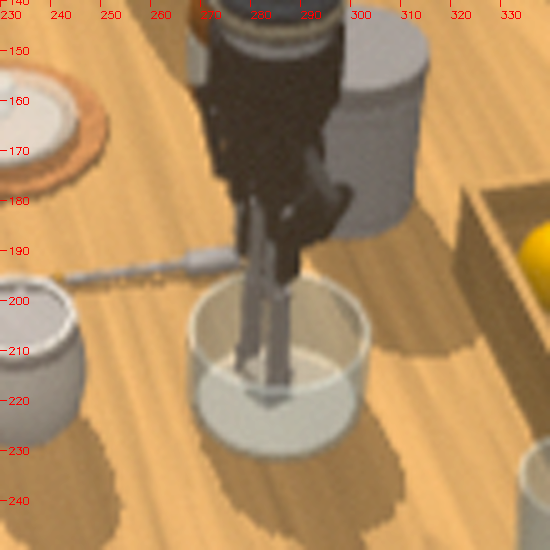

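The lump sits square and centred between the tips: tips at u = 233 and 279, lump 242–270. Closing now.

```bash
python3 - <<'E'
from h import *
np.set_printoptions(precision=4,suppress=True)
robot.grip(0.12,20)
s=robot.sense(); print(s["t"],s["opening"],s["tcp_pos"],s["wrist_force"])
f=grab("wrist","w16"); crop(f,200,140,110,100,"w16",6)
robot.move_straight([.6392,.0203,.135],vel=.05)
s=robot.sense(); print(s["t"],s["opening"],s["tcp_pos"],s["wrist_force"])
f=grab("wrist","w17"); crop(f,200,140,110,100,"w17",6)
E
```

```text
24.5 0.25622804679873784 [0.6394 0.0203 0.1198] [ 0.7556 -0.5683 -1.299 ]
25.0083 0.25225303202260324 [0.6394 0.0203 0.1355] [ 1.1504  0.3652 -0.9139]
```

View pics/w16.png

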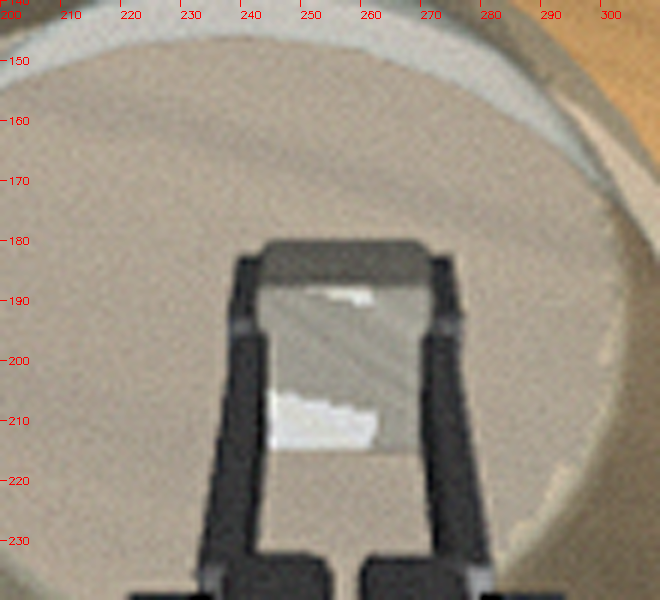

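View pics/w17.png

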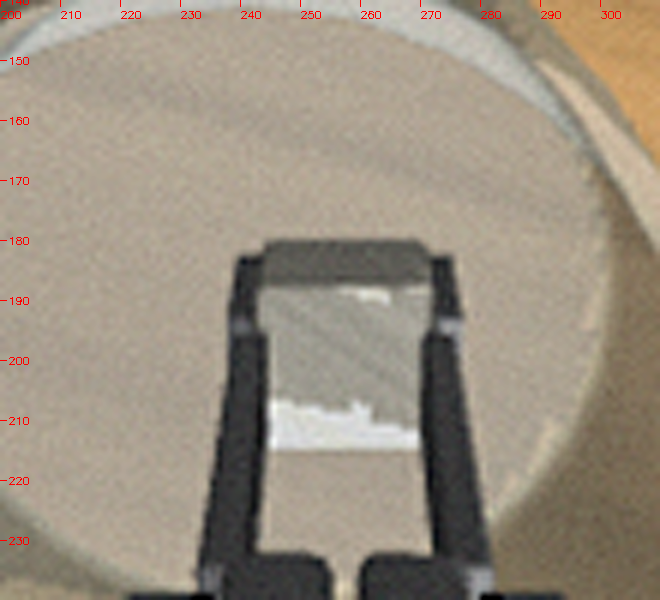

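```bash
python3 - <<'E'
from h import *
np.set_printoptions(precision=4,suppress=True)
robot.move_straight([.6392,.0203,.255],vel=.12)
robot.move_straight([.488,.032,.255],vel=.12)
robot.sleep(.3)
s=robot.sense(); print(s["t"],s["opening"],s["tcp_pos"],s["tcp_rot"],s["wrist_force"])
f=grab("wrist","w18"); crop(f,130,84,256,200,"w18",3)
f=grab("side","s18"); crop(f,190,130,110,120,"s18",5)
f=grab("top","t18"); crop(f,220,140,80,100,"t18",5)
E
```

```text
27.925 0.2509771481053375 [0.4882 0.032  0.2549] [-3.1414 -0.0002  1.8749] [-0.0719  0.1662 -0.1768]
```

View pics/w18.png

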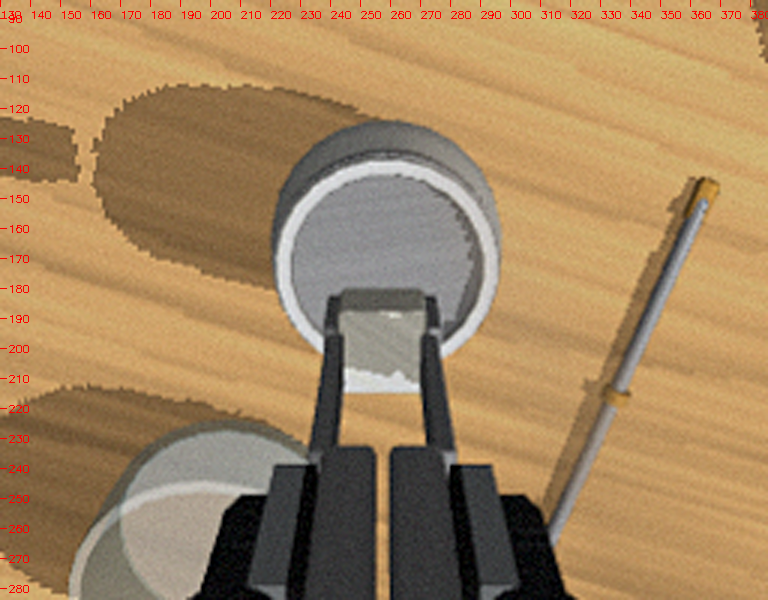

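View pics/s18.png

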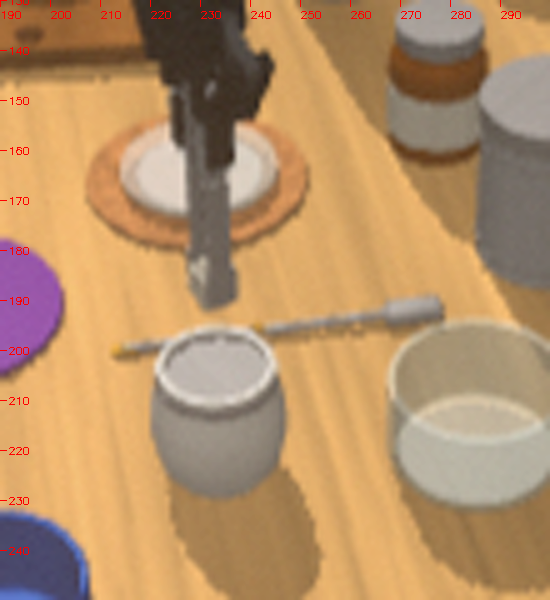

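View pics/t18.png

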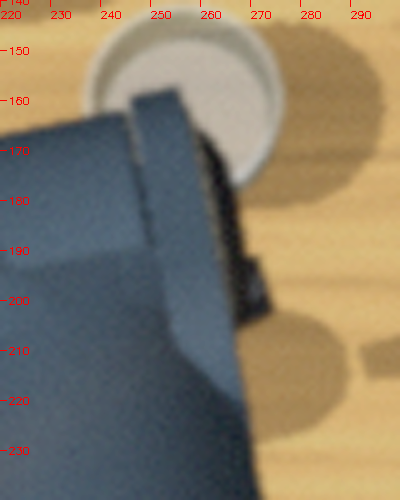

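```bash
python3 - <<'E'
from h import *
np.set_printoptions(precision=4,suppress=True)
f=load("w18"); s=load("s18")
k=np.array([.954,.2995,0]);p=robot.sense()["tcp_pos"]
# fit rim ellipse
im=f["image"].astype(int)
L=pix2plane(f,(221.7,171),.088);R=pix2plane(f,(296.2,171),.088);T=pix2plane(f,(258.5,136.7),.088)
print(L,R,(L+R)/2,np.linalg.norm(L-R),T,T+k*.036)
for a in (187.5,214): print("lump",pix2plane(f,(257.2,a),.163))
print("rim side",pix2plane(s,(233,203.5),.088))
for e in [(220.6,203),(245.5,203)]: print(pix2plane(s,e,.088))
for z in (.163,.152,.141): print("side lump proj if at tcp",z,proj(s,[p[0],p[1],z]))
E
```

```text
[ 0.4973 -0.0001  0.088 ] [0.4761 0.0679 0.088 ] [0.4867 0.0339 0.088 ] 0.0712102937004775 [0.4556 0.0236 0.088 ] [0.4899 0.0344 0.088 ]
lump [0.4797 0.0299 0.163 ]
lump [0.4996 0.0361 0.163 ]
rim side [0.49   0.0277 0.088 ]
[0.4544 0.0378 0.088 ]
[0.5268 0.0219 0.088 ]
side lump proj if at tcp 0.163 [[231.0817 183.2453]]
side lump proj if at tcp 0.152 [[231.2357 186.1835]]
side lump proj if at tcp 0.141 [[231.3879 189.0894]]
```

Lump centre (0.490, 0.033) against cup centre (0.489, 0.034) agrees within about 1 mm. I'll lower to about 35 mm above the rim and check again.

```bash
python3 - <<'E'
from h import *
np.set_printoptions(precision=4,suppress=True)
robot.move_straight([.4877,.0327,.237],vel=.06)
robot.sleep(.8)
s=robot.sense(); print(s["t"],s["opening"],s["tcp_pos"],s["wrist_force"],np.abs(s["joint_velocities"]).max())
f=grab("wrist","w19"); crop(f,130,84,256,200,"w19",3)
f=grab("side","s19"); crop(f,190,130,150,120,"s19",5)
E
```

```text
29.325 0.2526617713181277 [0.4877 0.0327 0.237 ] [-0.4896 -0.4392 -0.5398] 0.0017803503171034765
```

View pics/w19.png

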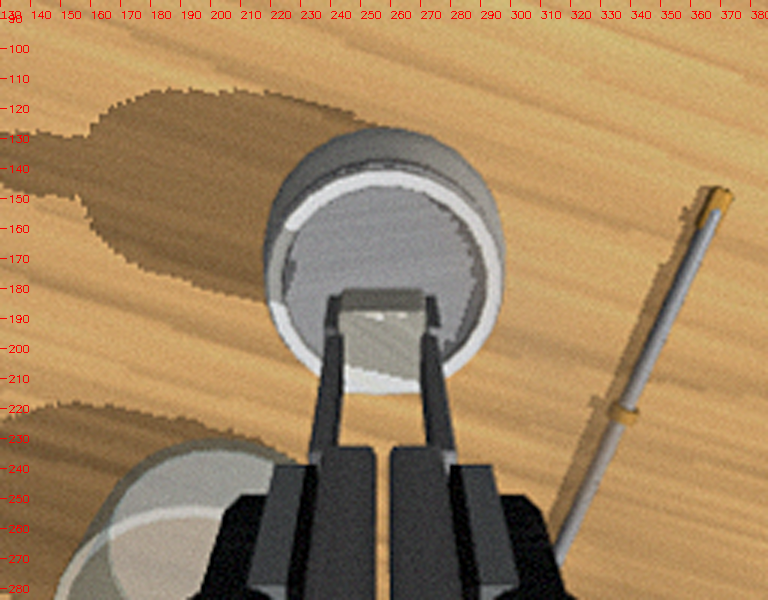

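View pics/s19.png

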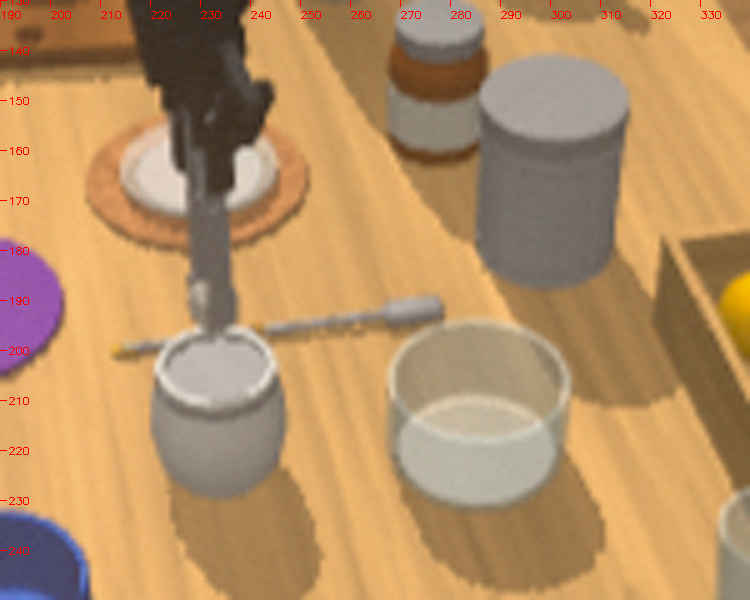

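The lump is steady in the tongs, centred over the cup and about 35 mm above the rim. The bowl and cup have not moved, so I'm handing in.

```bash
python3 - <<'E'
from plant import robot
robot.close_job()
print(robot.sense()["t"])
E
```

```text
the job is handed in; nothing more can be done
the job is handed in; nothing more can be done
```

The job is handed in: the glass lid is knob-up on the cork mat, and the sugar lump is held in the tongs over the mate cup, about 29 s into the 58 s limit.

- **Lid:** it touched down at the height I predicted (TCP at 0.033 m, about 6.5 N change in force). The side picture after release shows it flat and well inside the mat.
- **Tongs and lump:** I lifted the tongs out of the caddy and turned them square to the lump. The lump was picked up between the tips only; the fingers never came near it.
- **Final hold:** in the last wrist and side pictures the lump is still gripped and the arm is at rest. At the stop just before the final lowering, the lump centre matched the cup centre within about 1–2 mm. It is roughly 35 mm clear above the rim, a height I worked out from the arm position rather than measured directly.
- **Rest of the counter:** the cup, bowl, bombilla, jar and canister look unmoved in the last pictures.

No check failed. The cameras disagreed with each other by 2–4 mm on positions, and up to about 7 mm on the cup's depth in the side view. I settled this by lining up against the jaws and tips in the wrist picture.

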